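# Clip the filter cover onto the dust-filter housing

### The arm

A 6-joint arm with a two-finger parallel gripper is mounted at the origin on the work surface. World frame = base frame: x ahead of the robot, y to its left, z up, the work surface at z = 0. Lengths are in mm, angles in rad, forces in N, time in s.
With the tool pointing down it reaches from about 275 to 975 mm from the base axis. Payload 8.4 kg.
Tool frame: the origin (TCP) lies at the very end of the fingers, on their centre line; the grasp point (between the pads) lies behind it (bot.tcp_to_grasp is the z of the grasp point in the tool frame, in mm); z points along the fingers, y is the direction in which the jaws open and shut (so a half turn about z gives the same grasp; the last joint's range is limited). The gripper opens to 92 mm and grips with 3 to 60 N. Pads are 20 mm wide; open, the fingers measure 128 mm over their backs; the gripper's body (75 mm by 189 mm) begins 69 mm behind the grasp point.
Start: joints at [-1.247, 0.353, 1.633, -0, 1.155, -0.002], TCP at [200.04, -592.125, 214.583] pointing down, gripper open.
Joint ranges: [-2.63, 2.63], [-0.92, 2.1], [0.06, 2.66], [-1.3, 4.44], [0, 2.69], [-3.02, 3.02]. Speed limits (rad/s): [2.22, 2.22, 2.79, 3.14, 3.14, 3.14].

### API

Orientations are given as a unit quaternion [w, x, y, z].
In Python, from rig import bot gives the robot as it stands.
- The arm moves only by the tool jog_arm, never from a script. Its argument "plan" is a list of rows, each a list of 3 entries, a list of its own where there are three numbers: the shift along the tool's x, y, z normalised to -1 to 1, where 1 is 0.1 m, then the turn about the tool's z normalised to -1 to 1, where 1 is 1.5 rad, then the opening, from -1 (shut) to 1 (fully open), so that 0 is half open. In form: [[[tx, ty, tz], yaw, claw], ...]. A call has exactly 8 rows; each row is the pose to reach, as a shift and turn from the pose measured when the call began, along the tool's axes at that moment; what a row does not reach only later rows make up. A row lasts 1/8 s, in which the tool goes at most 62.5 mm and 10.7 degrees, less where a joint would pass 70% of its speed; a pose out of reach is approached as far as the arm can. A call with a number of a shift or a turn outside -1 to 1 is refused whole. A call with a gripper value outside its range is refused whole. The fingers move at their own pace and stop on an object; "newtons" is the grip in N (left out, the last holds). Time passes only in rows, so rows that repeat a pose let the fingers close, or fill a call up. It gives the time, the measured TCP pose, the force and the opening at its end, in the units of the state.
- bot.get_obs(): the state, without advancing time (a new reading comes with each control period).
- bot.capture(name): name is "side" or "top" or "wrist"; returns the picture (384x512x3 uint8, blue, green, red); there is no depth.
- bot.camera_info(name): a dict with "fx", "fy", "cx", "cy" (pixels), "view" (4x4, takes a point from world to camera coordinates); the wrist camera has in their place "tool_from_camera" (4x4, takes a point from camera to tool coordinates, whose origin is the TCP and whose axes are the flange's). Camera axes: x right, y up, looking along -z (the intrinsics and any distortion apply to the point x, -y, -z); pixel columns grow to the right and rows downward; lengths in mm; the calibration is good to about 2 mm. A picture is of the moment at which its call begins: read the wrist's pose just before it. camera_info takes no time and is no camera call.
- bot.finish_job(): hands the job in, once; it reports no verdict.
The state is a dict: "time": time; "joint_positions": joint angles; "qd": joint speeds; "joint_torque": joint torques, N m; "eef_pos": TCP position; "eef_rot": TCP orientation; "force": force on the tool from outside, world axes, zero at the start; "wrist_torque": the same for the moment, N m; "opening": finger opening in mm.
Only numpy, scipy, OpenCV 4.12 (cv2) and the standard library are available. Lean on these libraries where they do the work, as an engineer would, in place of code of your own. Each camera call takes 0.05 s, during which the arm holds its last target. There are 200 camera calls.

### The job

On the bench beside the analyser, pick up the grey cover that has two clip arms and set it on the oblong filter housing, clip arms over the two rimmed sides. Press it straight down until both clip arms snap under the rims and the cover lies flush, centred and square on the housing, then let go.

Things in the scene. Friction and masses are not known exactly. Their poses are not given: they have to be found in the camera images.
- cover_grip (a point): Loose grey cover, 155 g, standing on its two clip arms: plate 90 (x) x 68 (y) x 6 mm with an upright grip fin on top, 16 (x) x 44 (y) x 44 mm high. Point: fin centre, half-way up; fin top 22 mm above it, plate top 22 and plate underside 28 mm below. y runs from arm to arm, z up; half a turn makes no difference. A 60 x 30 x 12 mm tongue under the plate fits loosely in the housing. The other lid has no arms.
- housing_top (a point): Filter housing fixed to the bench: oblong open grey box 90 (x) x 58 (y) x 62 mm high, white filter inside, a 6 mm wide, 16 mm tall rim along each long side (70 mm over both). Point: centre of the top, level with the rims; x along the rims, z up. Home, the cover's fin centre is 28 mm above it, cover y along housing y. The last 22 mm down takes up to 10 to 20 N. The pot is round.
- clip_left (a joint): Sprung rigid arm on the cover's +y side, 30 mm wide (x), reaching 41 mm below the plate's underside. Hooks of the two arms are 64 mm apart, 18 mm below the plate; under them the tips flare to 90 mm apart, so 9 mm off-centre across the rims still finds its way. 0 rad = hanging straight (relaxed or snapped under the rim), about 0.15 while spread over a rim.
- clip_right (a joint): The same arm on the cover's -y side; 0 rad = straight, outward positive, about 0.15 while spread over a rim.
Things that resemble listed ones, but are neither listed nor needed, are in the scene too. What is shaped like the part that bears cover_grip but blue or pink is not meant.

How it is judged:
By the outcome, as a careful person would: the job done as asked, in the order asked, and still so for the second after the job is handed in, with the robot touching nothing.
It also fails if it takes over 42 s, if anything falls off the work surface, if the arm or the gripper's body presses on something with over 40 N, if the wrist force passes 120 N, or if a joint passes its speed limit or range.

## Working session

There is one attempt and no reset: what is moved stays moved. The work goes in short steps, Python scripts to look and compute and a tool call to move; the robot and the scene stay as the last step left them, time stands still between calls to the robot, and variables do not carry over. Pictures are saved under pics/ and viewed, about 8 in all and at most 12, crops included, and the job is handed in when it is done.

Besides the shell and the picture viewer there is one more tool, called after "Call:" by a JSON object that holds its "api" and its "payload". jog_arm: Moves the arm, as the interface text tells. Scaled input: -1 to 1 covers 0.1 m each way for a shift and 1.5 rad each way for a turn. Its arguments: {"type":"object","properties":{"plan":{"type":"array","items":{"type":"array"}},"newtons":{"type":"number"}},"required":["plan"]}

```bash
mkdir -p pics; ls; python3 - <<'E'
from rig import bot
import cv2,numpy as np
o=bot.get_obs();print(o['time'],o['eef_pos'],o['eef_rot'],o['opening'],bot.tcp_to_grasp)
for n in ['side','top','wrist']:
    print(n,bot.camera_info(n))
    im=bot.capture(n);cv2.imwrite(f'pics/{n}0.png',im)
a=cv2.imread('pics/side0.png');b=cv2.imread('pics/top0.png')
E
```

```text
pics
0.0 [ 199.87625751 -591.63649809  213.86469703] [-6.97100427e-04  9.86763251e-01  1.62165929e-01 -1.07613284e-04] 91.93266627883669 -18.700000000000003
side {'fx': 429.22955917027093, 'fy': 429.22955917027093, 'cx': 254.5345318430742, 'cy': 189.6462266573767, 'view': array([[ 9.96166077e-01, -8.53998392e-02, -1.89740476e-02,
        -5.31575730e+02],
       [ 7.17540803e-02,  6.73544857e-01,  7.35655271e-01,
        -8.61019680e+01],
       [-5.00449696e-02, -7.34196290e-01,  6.77090325e-01,
        -8.30244270e+02],
       [ 0.00000000e+00,  0.00000000e+00,  0.00000000e+00,
         1.00000000e+00]])}
top {'fx': 396.1772806996072, 'fy': 396.1772806996072, 'cx': 257.0890287057873, 'cy': 196.2544200629828, 'view': array([[-2.62736510e-02, -9.99576382e-01, -1.25200744e-02,
         9.08819624e+00],
       [ 9.97874899e-01, -2.69718639e-02,  5.93144468e-02,
        -5.20913669e+02],
       [-5.96270099e-02, -1.09350609e-02,  9.98160831e-01,
        -7.92898441e+02],
       [ 0.00000000e+00,  0.00000000e+00,  0.00000000e+00,
         1.00000000e+00]])}
wrist {'fx': 316.1382637270321, 'fy': 316.1382637270321, 'cx': 248.51274645039942, 'cy': 190.44354426166097, 'tool_from_camera': array([[ 4.58021636e-04,  9.56795488e-01,  2.90761386e-01,
         8.25693802e+01],
       [ 9.99999799e-01, -3.11054418e-04, -5.51676006e-04,
        -8.69363999e-01],
       [-4.37398500e-04,  2.90761581e-01, -9.56795439e-01,
        -1.69604271e+02],
       [ 0.00000000e+00,  0.00000000e+00,  0.00000000e+00,
         1.00000000e+00]])}
```

View pics/top0.png

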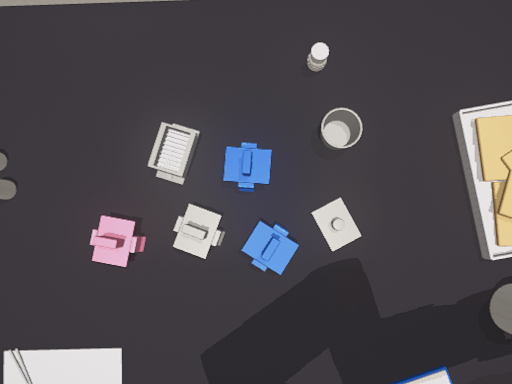

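View pics/side0.png

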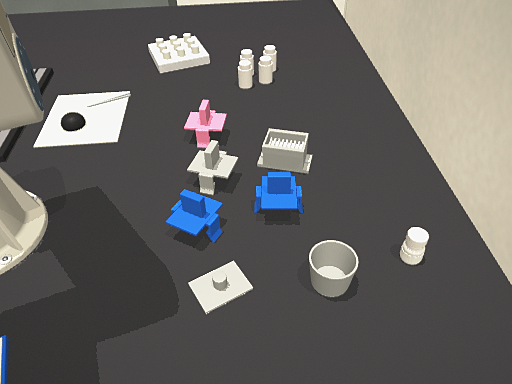

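Top view: the grey cover is near px (197,232) and the housing near (174,152), with blue and pink decoys around them. I'll enlarge both views for corner readings.

```bash
python3 - <<'E'
import cv2,numpy as np
a=cv2.imread('pics/top0.png');b=cv2.imread('pics/side0.png')
c=cv2.resize(a[115:265,140:235],None,fx=4,fy=4,interpolation=cv2.INTER_CUBIC)
d=cv2.resize(b[120:220,180:320],None,fx=3,fy=3,interpolation=cv2.INTER_CUBIC)
o=np.zeros((600,800,3),np.uint8);o[:600,:380]=c;o[:300,380:800]=d
cv2.imwrite('pics/crop0.png',o)
E
```

```text
(no output)
```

View pics/crop0.png

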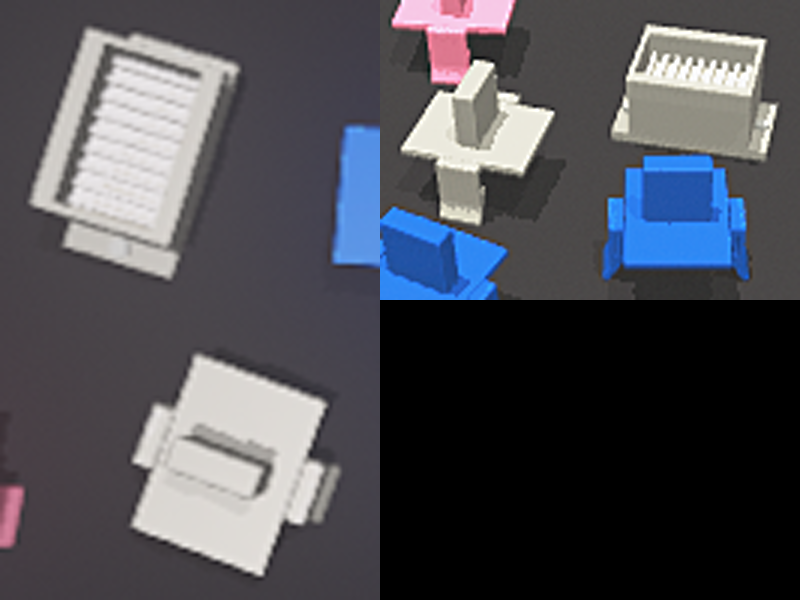

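Crop, pixels ×4 from (140,115):
- **Housing rim-top corners:** about (88,28), (240,68), (170,248), (32,207).
- **Cover plate corners:** (198,354), (327,402), (265,576), (132,527).
- **Fin top:** about (178,437) to (262,498).

I'll cast these onto their height planes.

```bash
cat > h.py <<'E'
from rig import bot
import cv2,numpy as np
from scipy.spatial.transform import Rotation as R
def cast(cam,px,z,obs=None):
    i=bot.camera_info(cam)
    if cam=='wrist':
        q=obs['eef_rot'];T=np.eye(4);T[:3,:3]=R.from_quat([q[1],q[2],q[3],q[0]]).as_matrix();T[:3,3]=obs['eef_pos'];M=T@i['tool_from_camera']
    else: M=np.linalg.inv(i['view'])
    px=np.atleast_2d(np.array(px,float))
    d=np.c_[(px[:,0]-i['cx'])/i['fx'],-(px[:,1]-i['cy'])/i['fy'],-np.ones(len(px))]@M[:3,:3].T
    return M[:3,3]+d*((z-M[2,3])/d[:,2])[:,None]
def toolaxes(o):
    q=o['eef_rot'];return R.from_quat([q[1],q[2],q[3],q[0]]).as_matrix()
def quad(P):
    P=P[:,:2];e=[P[(k+1)%4]-P[k] for k in range(4)]
    return P.mean(0).round(1),[round(float(np.linalg.norm(v)),1) for v in e],[round(float(np.degrees(np.arctan2(v[1],v[0]))),1) for v in e]
E
python3 - <<'E'
from h import *
f=lambda c:(np.array(c)+.5)/4-.5+[140,115]
print('housing',quad(cast('top',f([(88,28),(240,68),(170,248),(32,207)]),62)))
print('plate',quad(cast('top',f([(198,354),(327,402),(265,576),(132,527)]),47)))
print('fin',quad(cast('top',f([(178,437),(272,464),(262,498),(168,470)]),91)))
o=bot.get_obs();A=toolaxes(o);print(A.round(3))
E
```

```text
housing (array([614.5, 156. ]), [77.1, 93.9, 70.2, 91.6], [-106.5, 157.8, 71.9, -18.0])
plate (array([454.8, 113.6]), [67.7, 89.6, 69.3, 90.1], [-111.8, 159.1, 68.6, -21.9])
fin (array([454.6, 111.2]), [45.3, 16.2, 45.4, 15.8], [-107.4, 162.4, 72.1, -17.9])
[[ 0.947  0.32  -0.   ]
 [ 0.32  -0.947  0.001]
 [-0.    -0.001 -1.   ]]
```

Call:
{"api": "jog_arm", "payload": {"plan": [[[0.1, -0.12, 0], 0, 1], [[0.2, -0.25, 0], 0, 1], [[0.3, -0.37, 0], 0, 1], [[0.4, -0.5, 0], 0, 1], [[0.5, -0.62, 0], 0, 1], [[0.6, -0.75, 0], 0, 1], [[0.7, -0.9, 0], 0, 1], [[0.78, -1, 0], 0, 1]], "newtons": 30}}

```text
time: 1.15
eef_pos: [242.1, -470.8, 214.2]
eef_rot: [-0.001, 0.987, 0.162, -0.0]
force: [-0.1, -0.4, 1.1]
opening: 92.0
```

Call:
{"api": "jog_arm", "payload": {"plan": [[[0.1, -0.12, 0], 0, 1], [[0.2, -0.25, 0], 0, 1], [[0.3, -0.37, 0], 0, 1], [[0.4, -0.5, 0], 0, 1], [[0.5, -0.62, 0], 0, 1], [[0.6, -0.75, 0], 0, 1], [[0.7, -0.9, 0], 0, 1], [[0.78, -1, 0], 0, 1]]}}

```text
time: 2.15
eef_pos: [284.2, -349.9, 214.3]
eef_rot: [-0.001, 0.987, 0.162, -0.0]
force: [-0.1, 0.6, -0.5]
opening: 91.8
```

Call:
{"api": "jog_arm", "payload": {"plan": [[[0.1, -0.12, 0], 0, 1], [[0.2, -0.25, 0], 0, 1], [[0.3, -0.37, 0], 0, 1], [[0.4, -0.5, 0], 0, 1], [[0.5, -0.62, 0], 0, 1], [[0.6, -0.75, 0], 0, 1], [[0.7, -0.9, 0], 0, 1], [[0.78, -1, 0], 0, 1]]}}

```text
time: 3.15
eef_pos: [326.3, -229.1, 214.4]
eef_rot: [-0.001, 0.987, 0.163, -0.0]
force: [-0.5, 0.7, -0.5]
opening: 91.9
```

Call:
{"api": "jog_arm", "payload": {"plan": [[[0.1, -0.12, 0], 0, 1], [[0.2, -0.25, 0], 0, 1], [[0.3, -0.37, 0], 0, 1], [[0.4, -0.5, 0], 0, 1], [[0.5, -0.62, 0], 0, 1], [[0.6, -0.75, 0], 0, 1], [[0.7, -0.9, 0], 0, 1], [[0.78, -1, 0], 0, 1]]}}

```text
time: 4.15
eef_pos: [368.3, -108.5, 214.6]
eef_rot: [-0.001, 0.987, 0.163, -0.0]
force: [0.6, -0.3, 0.4]
opening: 92.0
```

Call:
{"api": "jog_arm", "payload": {"plan": [[[0.1, -0.12, 0], 0, 1], [[0.2, -0.25, 0], 0, 1], [[0.3, -0.37, 0], 0, 1], [[0.4, -0.5, 0], 0, 1], [[0.5, -0.62, 0], 0, 1], [[0.6, -0.75, 0], 0, 1], [[0.7, -0.9, 0], 0, 1], [[0.78, -1, 0], 0, 1]]}}

```text
time: 5.15
eef_pos: [410.2, 12.1, 214.7]
eef_rot: [-0.001, 0.987, 0.163, -0.0]
force: [-0.5, -0.3, -0.7]
opening: 92.3
```

Call:
{"api": "jog_arm", "payload": {"plan": [[[0.1, -0.12, 0], -0.09, 1], [[0.2, -0.25, 0], -0.18, 1], [[0.3, -0.37, 0], -0.27, 1], [[0.4, -0.5, 0], -0.36, 1], [[0.5, -0.62, 0], -0.45, 1], [[0.6, -0.75, 0], -0.54, 1], [[0.75, -0.85, 0], -0.59, 1], [[0.75, -0.85, 0], -0.59, 1]]}}

```text
time: 6.15
eef_pos: [454.4, 117.4, 214.7]
eef_rot: [-0.0, 0.822, 0.57, 0.0]
force: [0.5, -0.5, -0.7]
opening: 91.9
```

```bash
python3 - <<'E'
from h import *
o=bot.get_obs();im=bot.capture('wrist');cv2.imwrite('pics/w1.png',im)
import pickle;pickle.dump(o,open('o1.pkl','wb'))
print(toolaxes(o).round(3),o['eef_pos'])
cv2.imwrite('pics/w1b.png',cv2.resize(im,(800,600),interpolation=cv2.INTER_CUBIC))
E
```

```text
[[ 0.35   0.937 -0.   ]
 [ 0.937 -0.35   0.001]
 [ 0.001 -0.    -1.   ]] [454.38167772 117.44592451 214.72148188]
```

View pics/w1b.png

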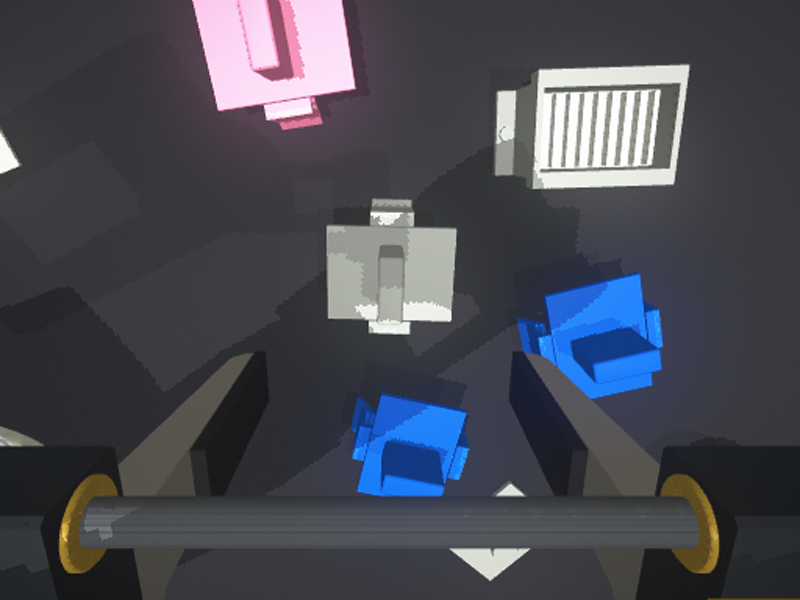

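Wrist view: plate corners near (328,226), (457,228), (452,321), (327,318). Housing top corners near (538,70), (690,65), (676,184), (531,188), in the 800×600 scale. The fin is nearly parallel to the pads.

```bash
python3 - <<'E'
from h import *
import pickle;o=pickle.load(open('o1.pkl','rb'))
f=lambda c:(np.array(c)+.5)*.64-.5
print('plate',quad(cast('wrist',f([(328,226),(457,228),(452,321),(327,318)]),47,o)))
print('fin',quad(cast('wrist',f([(379,257),(403,257),(402,322),(379,322)]),91,o)))
print('housing',quad(cast('wrist',f([(538,70),(690,65),(676,184),(531,188)]),62,o)))
# subpixel: minAreaRect of grey masks near
im=cv2.imread('pics/w1.png');hsv=cv2.cvtColor(im,cv2.COLOR_BGR2HSV)
m=((hsv[...,2]>105)&(hsv[...,1]<60)).astype(np.uint8)
m=cv2.morphologyEx(m,cv2.MORPH_OPEN,np.ones((3,3)))
for c in cv2.findContours(m,cv2.RETR_EXTERNAL,cv2.CHAIN_APPROX_SIMPLE)[0]:
    if cv2.contourArea(c)>1500: print((cv2.boxPoints(cv2.minAreaRect(c))/.64).round().tolist())
top=cv2.imread('pics/top0.png');
E
```

```text
plate (array([454.8, 115. ]), [88.2, 67.5, 90.4, 66.6], [-21.3, -111.2, 158.1, 66.9])
fin (array([454.9, 116.2]), [14.5, 41.7, 14.5, 41.7], [-20.4, -110.8, 159.6, 69.2])
housing (array([614.3, 158.7]), [90.5, 69.4, 92.2, 69.1], [-18.7, -107.7, 161.1, 70.9])
[[327.0, 209.0], [455.0, 209.0], [455.0, 333.0], [327.0, 333.0]]
[[529.0, 68.0], [687.0, 63.0], [691.0, 184.0], [533.0, 189.0]]
[[193.0, 0.0], [337.0, -23.0], [354.0, 87.0], [211.0, 110.0]]
```

Call:
{"api": "jog_arm", "payload": {"plan": [[[-0.01, 0.01, 0.13], 0, 1], [[-0.02, 0.01, 0.26], 0, 1], [[-0.025, 0.01, 0.4], 0, 1], [[-0.025, 0.01, 0.53], 0, 1], [[-0.025, 0.01, 0.66], 0, 1], [[-0.025, 0.01, 0.8], 0, 1], [[-0.025, 0.01, 0.93], 0, 1], [[-0.025, 0.01, 1], 0, 1]]}}

```text
time: 7.2
eef_pos: [453.4, 114.2, 113.6]
eef_rot: [-0.001, 0.822, 0.57, -0.001]
force: [0.5, 0.4, 0.2]
opening: 92.3
```

Call:
{"api": "jog_arm", "payload": {"plan": [[[0, 0, 0.13], 0, 1], [[0, 0, 0.26], 0, 1], [[0, 0, 0.4], 0, 1], [[0, 0, 0.5], 0, 1], [[0, 0, 0.58], 0, 1], [[0, 0, 0.63], 0, 1], [[0, 0, 0.63], 0, 1], [[0, 0, 0.63], 0, 1]]}}

```text
time: 8.2
eef_pos: [453.5, 114.3, 50.9]
eef_rot: [-0.001, 0.822, 0.57, -0.0]
force: [-0.1, 0.7, -0.1]
opening: 91.9
```

```bash
python3 - <<'E'
from h import *
o=bot.get_obs();im=bot.capture('wrist')
import pickle;pickle.dump(o,open('o2.pkl','wb'))
print(o['time'],o['eef_pos'],o['force'])
cv2.imwrite('pics/w2.png',im)
E
```

```text
8.2 [453.5296039  114.27191311  50.87533492] [-0.13203731  0.7099407  -0.05237896]
```

View pics/w2.png

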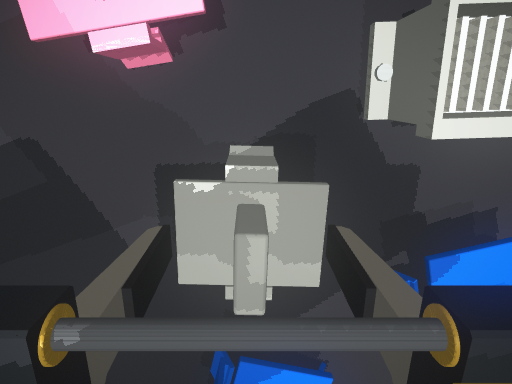

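Fingers straddle the fin: fin top at about (235–268, 234–313), plate corners at (175,181), (329,184), (320,286), (178,284). Closing.

```bash
python3 - <<'E'
from h import *
import pickle;o=pickle.load(open('o2.pkl','rb'))
print('plate',quad(cast('wrist',[(175,181),(329,184),(320,286),(178,284)],47,o)))
print('fin',quad(cast('wrist',[(236,234),(268,234),(266,313),(234,313)],91,o)))
E
```

```text
plate (array([454.9, 115.5]), [87.7, 66.9, 89.6, 67.3], [-21.7, -111.2, 158.6, 67.2])
fin (array([455.2, 116.3]), [14.3, 41.8, 15.5, 41.9], [-20.5, -110.8, 159.5, 67.5])
```

Call:
{"api": "jog_arm", "payload": {"plan": [[[0, 0, 0], 0, -0.3], [[0, 0, 0], 0, -0.6], [[0, 0, 0], 0, -1], [[0, 0, 0], 0, -1], [[0, 0, 0], 0, -1], [[0, 0, 0], 0, -1], [[0, 0, 0], 0, -1], [[0, 0, 0], 0, -1]], "newtons": 40}}

```text
time: 9.25
eef_pos: [453.6, 114.3, 50.9]
eef_rot: [-0.001, 0.822, 0.57, -0.0]
force: [0.2, 0.8, 0.4]
opening: 15.9
```

Gripped at 15.9 mm. Lifting, then carrying towards the housing.

Call:
{"api": "jog_arm", "payload": {"plan": [[[0, 0, -0.1], 0, -1], [[0, 0, -0.25], 0, -1], [[0, 0, -0.4], 0, -1], [[0, 0, -0.55], 0, -1], [[0, 0, -0.7], 0, -1], [[0, 0, -0.85], 0, -1], [[0, 0, -1], 0, -1], [[0, 0, -1], 0, -1]]}}

```text
time: 10.25
eef_pos: [454.5, 114.4, 152.2]
eef_rot: [-0.0, 0.822, 0.57, 0.001]
force: [-0.4, 0.1, -1.8]
opening: 15.5
```

Call:
{"api": "jog_arm", "payload": {"plan": [[[0.1, 0.12, 0], 0, -1], [[0.2, 0.25, 0], 0, -1], [[0.3, 0.37, 0], 0, -1], [[0.4, 0.5, 0], 0, -1], [[0.5, 0.62, 0], 0, -1], [[0.6, 0.75, 0], 0, -1], [[0.7, 0.88, 0], 0, -1], [[0.7, 0.95, 0], 0, -1]]}}

```text
time: 11.25
eef_pos: [569.2, 147.0, 152.3]
eef_rot: [-0.0, 0.822, 0.57, 0.001]
force: [-1.1, 0.3, -2.3]
opening: 15.9
```

```bash
python3 - <<'E'
from h import *
o=bot.get_obs();im=bot.capture('wrist')
import pickle;pickle.dump(o,open('o3.pkl','wb'))
print(o['time'],o['eef_pos'],o['force'],o['opening'])
cv2.imwrite('pics/w3.png',cv2.resize(im,(800,600),interpolation=cv2.INTER_CUBIC))
E
```

```text
11.25 [569.19855992 146.96448303 152.29863198] [-1.07382779  0.26623856 -2.25019416] 15.913154515756682
```

View pics/w3.png

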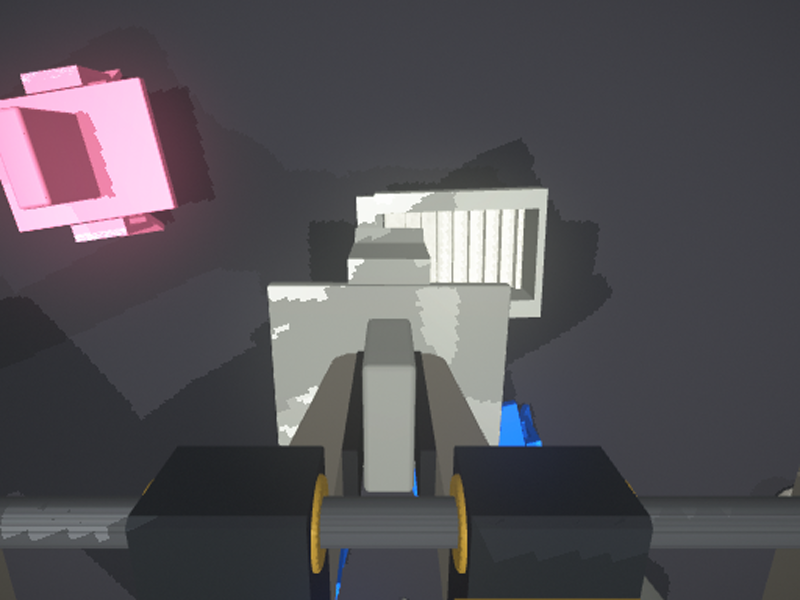

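The cover is level in the grip: plate far corners (268,284), (510,286). Housing right corners are (548,188) and (541,317), and the far edge runs towards (375,194).

```bash
python3 - <<'E'
from h import *
import pickle;o=pickle.load(open('o3.pkl','rb'));A=toolaxes(o)
f=lambda c:(np.array(c)+.5)*.64-.5
def u(v): return v/np.linalg.norm(v)
def ang(v): return np.degrees(np.arctan2(v[1],v[0]))
P=cast('wrist',f([(268,284),(510,286)]),148.4,o)[:,:2]
print('plate edge',np.linalg.norm(P[1]-P[0]),ang(P[1]-P[0]))
t=np.radians(-20.8);ex=np.array([np.cos(t),np.sin(t)]);ey=np.array([-ex[1],ex[0]])
C=P.mean(0)-34*ey;print('cover c',C,'rel tcp',(C-o['eef_pos'][:2])@A[:2,:2])
H=cast('wrist',f([(548,188),(541,317),(375,194)]),62,o)[:,:2]
print('far edge',ang(H[0]-H[2]),'right',ang(H[0]-H[1])-90,np.linalg.norm(H[0]-H[1]))
t=np.radians(-18.9);ex=np.array([np.cos(t),np.sin(t)]);ey=np.array([-ex[1],ex[0]])
hc=(H[0]+H[1])/2-45*ex;print('housing',hc)
print('move tool',(hc-C)@A[:2,:2], A[:2,:2].round(3))
E
```

```text
plate edge 88.18322792299605 -21.018275509442994
cover c [569.33774667 148.28366453] rel tcp [ 1.28414928 -0.33251978]
far edge -18.567665386866274 right -18.34245348781552 70.3399619051449
housing [614.4866172  158.85476441]
move tool [25.74021149 38.56946667] [[ 0.351  0.936]
 [ 0.936 -0.351]]
```

Call:
{"api": "jog_arm", "payload": {"plan": [[[0.08, 0.13, 0], -0.01, -1], [[0.17, 0.26, 0], -0.02, -1], [[0.26, 0.38, 0], -0.027, -1], [[0.26, 0.385, 0.08], -0.027, -1], [[0.26, 0.385, 0.16], -0.027, -1], [[0.26, 0.385, 0.24], -0.027, -1], [[0.26, 0.385, 0.28], -0.027, -1], [[0.26, 0.385, 0.28], -0.027, -1]]}}

```text
time: 12.3
eef_pos: [614.3, 157.2, 124.0]
eef_rot: [-0.0, 0.81, 0.586, 0.001]
force: [-0.3, -0.5, -1.3]
opening: 15.7
```

```bash
python3 - <<'E'
from h import *
o=bot.get_obs();w=bot.capture('wrist');s=bot.capture('side')
import pickle;pickle.dump(o,open('o4.pkl','wb'))
print(o['time'],o['eef_pos'],o['force'],o['opening'])
out=np.zeros((600,800,3),np.uint8)
out[:300,:400]=cv2.resize(w,(400,300));out[:300,400:]=cv2.resize(s,(400,300))
out[300:,:400]=cv2.resize(w[110:260,156:356],(400,300),interpolation=cv2.INTER_CUBIC)
out[300:,400:]=cv2.resize(s[90:190,220:353],(400,300),interpolation=cv2.INTER_CUBIC)
cv2.imwrite('pics/m4.png',out)
E
```

```text
12.3 [614.30249797 157.16083602 124.02288081] [-0.31260289 -0.4567487  -1.31285889] 15.699106147219803
```

View pics/m4.png

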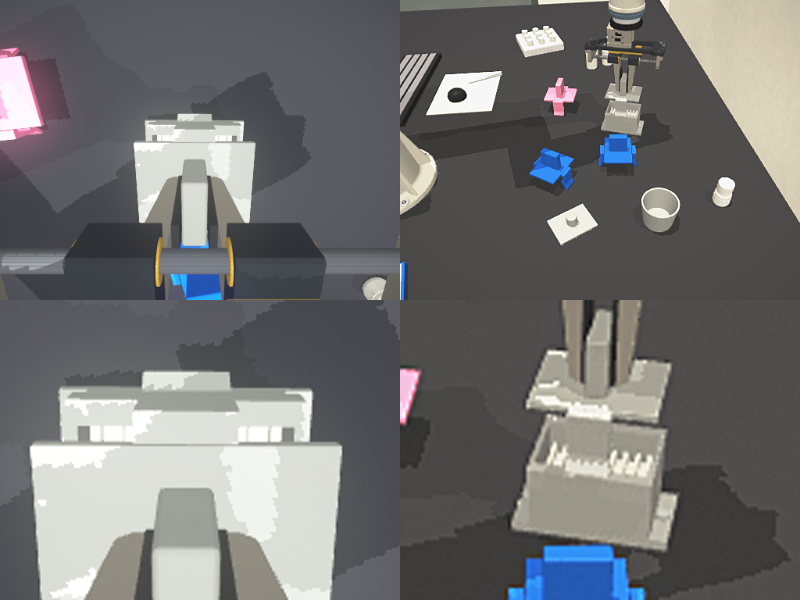

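Aligned by eye. Numerically: the housing far edge runs crop (62,389) to (313,387), and the plate far edge runs (30,444) to (342,445).

```bash
python3 - <<'E'
from h import *
import pickle;o=pickle.load(open('o4.pkl','rb'));A=toolaxes(o)
f=lambda c:(np.array(c,float)-[0,300]+.5)/2-.5+[156,110]
ang=lambda v: np.degrees(np.arctan2(v[1],v[0]))
P=cast('wrist',f([(30,444),(342,445)]),47+124-50.9,o)[:,:2]
H=cast('wrist',f([(62,389),(313,387)]),62,o)[:,:2]
for n,Q,h in(('p',P,34),('h',H,35)):
    m=Q.mean(0)-A[:2,0]*h
    print(n,m,np.linalg.norm(Q[1]-Q[0]),ang(Q[1]-Q[0]),'rel tcp',(m-o['eef_pos'][:2])@A[:2,:2])
E
```

```text
p [614.57173191 158.57340205] 88.80100703429599 -18.40440728380397 rel tcp [ 1.42588992 -0.18618577]
h [616.62456433 162.89973888] 92.85440688164427 -17.749860903233383 rel tcp [6.17727351 0.41015965]
```

Tool y is aligned to 0.6 mm. The far-edge reading picks up the rim's outer face, so the earlier fix stands to within about 1.5 mm, well inside the 9 mm lead-in. Descending with a firmer grip.

Call:
{"api": "jog_arm", "payload": {"plan": [[[0.005, 0, 0.04], 0, -1], [[0.005, 0, 0.08], 0, -1], [[0.005, 0, 0.12], 0, -1], [[0.005, 0, 0.16], 0, -1], [[0.005, 0, 0.2], 0, -1], [[0.005, 0, 0.24], 0, -1], [[0.005, 0, 0.27], 0, -1], [[0.005, 0, 0.27], 0, -1]], "newtons": 58}}

```text
time: 13.4
eef_pos: [614.8, 157.7, 97.3]
eef_rot: [0.0, 0.81, 0.586, 0.001]
force: [-0.6, -0.4, -1.9]
opening: 15.7
```

Call:
{"api": "jog_arm", "payload": {"plan": [[[0, 0, 0.02], 0, -1], [[0, 0, 0.04], 0, -1], [[0, 0, 0.06], 0, -1], [[0, 0, 0.08], 0, -1], [[0, 0, 0.1], 0, -1], [[0, 0, 0.12], 0, -1], [[0, 0, 0.13], 0, -1], [[0, 0, 0.13], 0, -1]]}}

```text
time: 14.4
eef_pos: [614.9, 157.7, 84.1]
eef_rot: [0.0, 0.81, 0.586, 0.001]
force: [1.3, -0.8, 0.3]
opening: 15.5
```

Call:
{"api": "jog_arm", "payload": {"plan": [[[0, 0, 0.02], 0, -1], [[0, 0, 0.04], 0, -1], [[0, 0, 0.06], 0, -1], [[0, 0, 0.08], 0, -1], [[0, 0, 0.1], 0, -1], [[0, 0, 0.115], 0, -1], [[0, 0, 0.125], 0, -1], [[0, 0, 0.125], 0, -1]]}}

```text
time: 15.4
eef_pos: [614.3, 157.7, 72.3]
eef_rot: [-0.0, 0.81, 0.586, 0.0]
force: [-6.1, -1.9, 10.7]
opening: 15.7
```

```bash
python3 - <<'E'
from h import *
o=bot.get_obs();w=bot.capture('wrist');s=bot.capture('side')
print(o['time'],o['eef_pos'],o['force'],o['wrist_torque'],o['opening'])
out=np.zeros((600,800,3),np.uint8)
out[:300,:400]=cv2.resize(w,(400,300))
out[:300,400:]=cv2.resize(w[110:260,156:356],(400,300),interpolation=cv2.INTER_CUBIC)
out[300:,:400]=cv2.resize(s[90:190,220:353],(400,300),interpolation=cv2.INTER_CUBIC)
cv2.imwrite('pics/m5.png',out)
E
```

```text
15.4 [614.28024736 157.67267473  72.34961645] [-6.14762919 -1.9197998  10.66606791] [-0.23319882  0.88189197  0.03222034] 15.713847999924042
```

View pics/m5.png

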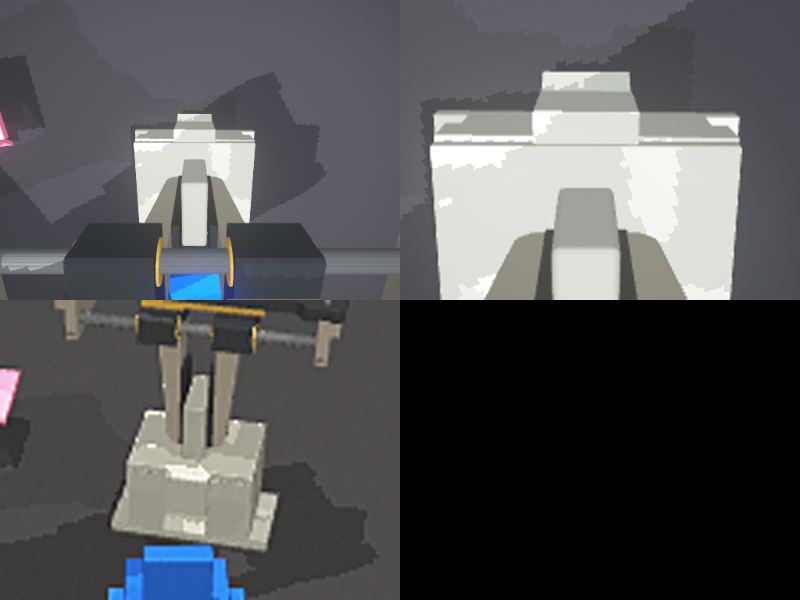

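Cover is almost flush (TCP z 72.3, expected about 71.9), with the arms over the rims. Pressing slightly further to be sure of the snap.

Call:
{"api": "jog_arm", "payload": {"plan": [[[0, -0.005, 0.005], 0, -1], [[0, -0.01, 0.01], 0, -1], [[0, -0.01, 0.015], 0, -1], [[0, -0.01, 0.02], 0, -1], [[0, -0.01, 0.025], 0, -1], [[0, -0.01, 0.025], 0, -1], [[0, -0.01, 0.025], 0, -1], [[0, -0.01, 0.025], 0, -1]]}}

```text
time: 16.5
eef_pos: [614.2, 157.8, 72.3]
eef_rot: [0.0, 0.81, 0.586, 0.001]
force: [-4.2, -4.3, 22.8]
opening: 16.0
```

Hard stop at the same height with ~24 N, above the 20 N snap force, and no slip in the grip, so it's seated. Releasing the pressure, opening and retreating.

Call:
{"api": "jog_arm", "payload": {"plan": [[[0, 0, 0], 0, -1], [[0, 0, 0], 0, -0.4], [[0, 0, 0], 0, 0], [[0, 0, 0], 0, 0.4], [[0, 0, 0], 0, 0.4], [[0, 0, 0], 0, 0.4], [[0, 0, -0.02], 0, 0.4], [[0, 0, -0.04], 0, 0.4]]}}

```text
time: 17.5
eef_pos: [614.3, 157.8, 76.5]
eef_rot: [0.0, 0.81, 0.586, 0.001]
force: [0.2, 0.5, -0.0]
opening: 64.2
```

Call:
{"api": "jog_arm", "payload": {"plan": [[[0, 0, -0.1], 0, 0.4], [[0, 0, -0.25], 0, 0.4], [[0, 0, -0.4], 0, 0.4], [[0, 0, -0.55], 0, 0.4], [[0, 0, -0.7], 0, 0.4], [[0, 0, -0.85], 0, 0.4], [[0, 0, -1], 0, 0.4], [[0, 0, -1], 0, 0.4]]}}

```text
time: 18.5
eef_pos: [614.9, 157.9, 178.0]
eef_rot: [0.001, 0.81, 0.586, 0.002]
force: [-0.4, -0.3, 0.7]
opening: 64.4
```

Call:
{"api": "jog_arm", "payload": {"plan": [[[-0.1, 0, 0], 0, 0.4], [[-0.2, 0, 0], 0, 0.4], [[-0.3, 0, 0], 0, 0.4], [[-0.4, 0, 0], 0, 0.4], [[-0.5, 0, 0], 0, 0.4], [[-0.6, 0, 0], 0, 0.4], [[-0.6, 0, 0], 0, 0.4], [[-0.6, 0, 0], 0, 0.4]]}}

```text
time: 19.5
eef_pos: [596.2, 101.0, 177.9]
eef_rot: [0.001, 0.81, 0.586, 0.002]
force: [0.1, -1.4, 1.0]
opening: 64.2
```

```bash
python3 - <<'E'
from h import *
o=bot.get_obs();w=bot.capture('wrist');s=bot.capture('side')
import pickle;pickle.dump(o,open('o6.pkl','wb'))
print(o['time'],o['eef_pos'],o['force'],o['opening'])
out=np.zeros((600,800,3),np.uint8)
out[:300,:400]=cv2.resize(w[80:280,140:407],(400,300),interpolation=cv2.INTER_CUBIC)
out[:,400:]=cv2.resize(s[80:200,240:320],(400,600),interpolation=cv2.INTER_CUBIC)
out[300:,:400]=cv2.resize(w,(400,300))
cv2.imwrite('pics/m6.png',out);cv2.imwrite('pics/w6.png',w)
E
```

```text
19.5 [596.24055785 101.04137577 177.93300881] [ 0.11397949 -1.35783213  0.99101804] 64.20365059107398
```

View pics/m6.png

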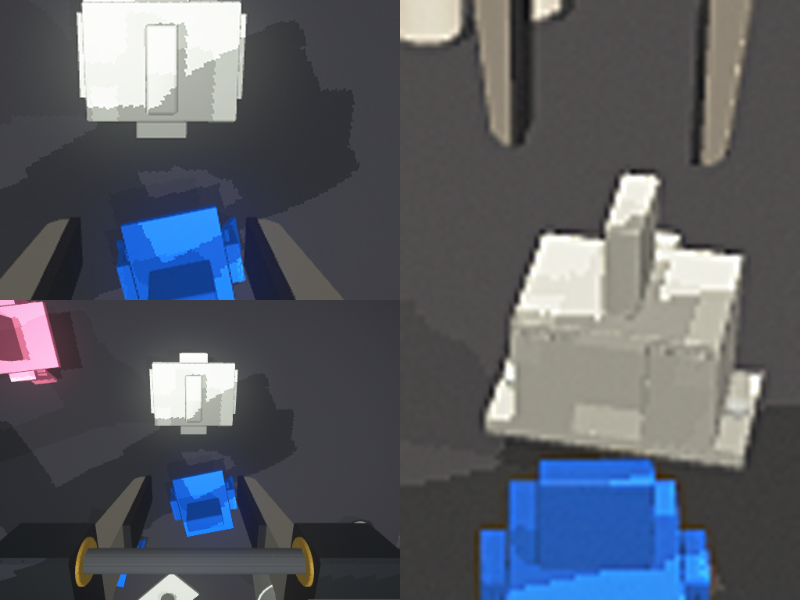

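Final view: the cover lies flush and square. The base flanges show equally at both ends (about 4–5 px) and both arm tips stick out about 9–11 mm, which matches unspread arms (flare tip nominally 11 mm beyond the plate). Gripper is clear. Handing in.

```bash
python3 - <<'E'
from rig import bot
print(bot.finish_job(), bot.get_obs()['time'])
E
```

```text
the job is handed in; nothing more can be done
the job is handed in; nothing more can be done
```

The grey cover is on the filter housing with both clip arms over the rims. It was released and the job handed in at about 19.6 s of the 42 s allowed; no verdict was reported.

I gripped the cover by its fin, carried it over, turned it about 2° to match the housing, and pressed it straight down.

**Last checks**
- **Seating:** the tool stopped at z 72.3 mm, where I expected about 71.9. It did not move when the reading rose to about 23 N, which is above the 20 N snap force.
- **Final pictures:** the cover looks flush and square, both clip arms hang straight, and the gripper is clear.
- **Not confirmed directly:** I judged the snap from the hard stop and the pictures. The clip angles themselves were not readable, and I did not measure the released cover's position.
- **A reading that disagreed:** just before the descent, one wrist-camera reading put the cover about 4.7 mm off across the rims. I put most of that down to seeing the rim's outer face and kept the earlier position, which is inside the 9 mm lead-in.
- **Side force:** about 6 N appeared along the rims at the end of the press and was gone after release.

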